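Index the capping press to the next tube and hold the lock pin home

TASK

Tubes are being capped on the hand press: raise the press lever all the way up to its stop and leave it there, so that the ram is clear of the caps. Then pull up the black lock knob at the end of the tube carriage, slide the carriage along by one hole so that the next tube, the first whose cap still stands high, comes under the ram, and let the pin drop fully into that hole. Finish still holding the knob with the pin home, ready for the next press stroke, and leave the bottles, tip box and tube rack around the press where they are.

Things in the scene. Friction and masses are not known exactly. Their poses are not given: they have to be found in the camera images.
- press: hand tube-capping press (rack-and-pinion, white C-frame on a grey bed 180 x 365 mm, 237 mm high), fixed. Origin on the bench under the ram's axis; at yaw 0 its front (-x) faces the robot, +y to the robot's left. Column behind at x = 59 to 109 mm; head overhangs, x = -26 to 62, y = -24 to 24, z = 157 to 237 mm. The tube carriage slides along the press's y under the head.
- lever (a joint): angle of the press lever, rad: 0 = level, pointing forward (press -x), growing as its ball is raised; upper stop at 1.05 (60 degrees). Axis parallel to the press's y. It stays where left (friction and weight: 4 to 7 N at the ball) and lifts the ram 20 mm per rad. It starts low, the ram's cup over a cap; below about 0.7 rad the cup blocks the next cap and so the carriage.
- lever_ball (a point): centre of the black ball, 30 mm across, on the free end of the lever, 140 mm from the lever's axis; it may turn in the fingers. The lever is a round steel bar 12 mm thick.
- lever_hinge (a point): point on the lever's axis in the middle plane of the lever, 195 mm above the bench; at press coordinates x = 18, y = 44 mm
- carriage (a joint): travel of the tube carriage along the press's +y axis in m: 0 at the start (locked in its present hole); the next hole is at 0.032 and the one after at 0.064 (holes and tubes are both 32 mm apart). Friction about 2 to 3 N.
- plunger (a joint): lift of the lock pin, m: 0 = fully in a hole; 0.009 = tip level with the index strip's top, free to slide; 0.014 = upper stop. A spring pushes it down, 4 N at 0, 7.5 N at 0.014. Let down between holes it rides on the strip and drops into the next hole it meets. Pin 8 mm thick, round tip, about 0.75 mm play either way in a hole.
- knob: black upright cylindrical knob of the lock plunger, 28 mm across, 24 mm high; origin at its centre, 91 mm above the bench with the pin home. It stands on a stem over a 16 mm thick steel barrel (top at 66 mm) on the carriage's -y end, at press x = -40, y = -160 mm at the start, and travels with the carriage. Below it lies the index strip, a flat steel bar with a row of holes (top at 33 mm).
- next_tube (a point): top centre of the raised cap on the next tube to press, 107 mm above the bench; 32 mm from the ram's axis to the press's -y side at the start. The carriage holds six clear tubes with 20 mm wide blue caps: three pressed down (tops at 100 mm) and three standing 7 mm higher, on the knob's side.
- ram_axis (a point): point on the ram's upright axis, fixed to the press, 107 mm above the bench: where next_tube comes when the carriage is in the next hole
- tip_box: pipette tip box, white with a yellow top, 82 x 118 x 65 mm, to the left of the press; origin at the centre of its underside. Bystander.
- buffer_bottle: clear bottle with a green cap, 66 mm across, 120 mm high, to the right of the press; origin under its centre. Bystander.
- sample_jar: small clear jar with a red cap, 58 mm across, 75 mm high, behind the press; origin under its centre. Bystander.
- tube_rack: low white rack 60 x 190 x 30 mm with four capped tubes (68 mm high overall), in front of the press; origin under its centre. Bystander.

How it is judged (in metres and radians):
On the way, in this order (a step that is already met when the one before it is completed fails the run):
1. the lever is up at its stop (within about 5 degrees), the carriage still locked in its first hole (value of joint lever above 0.96 rad and value of joint carriage below 0.004 m), for 0.2 s.
2. the knob is pulled up so that the pin is out of its hole, the lever still up (value of joint plunger above 0.0075 m and value of joint lever above 0.94 rad and contact force between the fingers and knob above 1 N), for 0.1 s.
3. the pin is home in the next hole (value of joint plunger below 0.003 m and value of joint carriage between 0.029 and 0.035 m), for 0.2 s.
At the end, for the whole second after the job is handed in: The carriage is locked in the next hole (32 mm on, within 3 mm, the next raised cap within 3 mm of the ram's axis), the pin is within 3 mm of fully home, the lever is still up (within about 6 degrees of its stop), and the fingers are still holding the knob with more than 2 N (all of step 3 and value of joint lever above 0.94 rad and horizontal distance between next_tube and ram_axis below 0.003 m and contact force between the fingers and knob above 2 N); the arm keeps its last pose, push and grip.
It fails at once if a bystander is pushed more than 25 mm or tipped (distance of any of tip_box, buffer_bottle, sample_jar, tube_rack from where it was at the start of the episode above 0.025 m or angle between any of tip_box, buffer_bottle, sample_jar, tube_rack's own z axis and vertical above 0.35 rad).
It also fails if it takes over 48 s, if anything falls off the work surface, if the arm or the gripper's body presses on something with over 40 N, if the wrist force passes 120 N, or if a joint passes its speed limit or range.

ROBOT

A 7-joint arm with a two-finger parallel gripper is mounted at the origin on the work surface. World frame = base frame: x ahead of the robot, y to its left, z up, the work surface at z = 0. Lengths are in m, angles in degrees, forces in N, time in s.
With the tool pointing down it reaches from about 0.35 to 0.775 m from the base axis. Payload 3.1 kg.
Tool frame: the origin (TCP) lies on the centre line of the jaws, within the pads' length; the fingertips stand 17 mm ahead of it and the grasp point (between the pads) lies 2 mm behind it (robot.tip_reach is the distance from the TCP to the fingertips, in m); z points along the fingers, y is the direction in which the jaws open and shut (so a half turn about z gives the same grasp; the last joint's range is limited). The gripper opens to 85 mm and grips with 20 to 120 N. Pads are 22 mm wide; open, the fingers measure 114 mm over their backs; the gripper's body (76 mm by 85 mm) begins 54 mm behind the grasp point. The pads swing forward as they close: fully open they stand 13 mm farther back than shut.
Start: joints at [64.933, 17.813, 0.802, 86.603, -0.252, 75.585, -1.558], TCP at [0.212, -0.507, 0.248] pointing down, gripper open.
Joint ranges: [-154.91, 154.91], [-16.99, 109.72], [-72.82, 74.43], [7.12, 147.25], [-82.49, 262.49], [11.32, 116.49], [-174.64, 174.64]. Speed limits (degrees/s): [159.86, 159.86, 180, 180, 180, 180, 180].

INTERFACE

Orientations are given as [roll, pitch, yaw] about the fixed x, y, z axes, in that order (R = Rz(yaw) Ry(pitch) Rx(roll)).
In Python, from station import robot, fingers, vision, workorder, recognise gives the robot as it stands. Calls block until the motion is done:
- robot.move_to(position, orientation): joint-space move of the TCP to a pose.
- robot.line_to(position, orientation=None, velocity=0.15, f_stop=None): straight line of the TCP; orientation=None keeps the orientation; velocity is the mean speed in m/s. With f_stop (N) it stops when the force on the tool has changed by that much, and returns True; else False.
- robot.move_j(angles): joint-space move.
- fingers.gripper_to(opening, force=None): opening from 0.0 (shut) to 1.0 (fully open); force is the grip in N (None keeps the last); returns when the fingers have stopped.
- robot.pause(seconds).
- robot.inverse_kinematics(position, orientation): joint angles nearest the present ones, or None.
- vision.grab_frame(name): name is "scene" or "top"; returns the picture (400x640x3 uint8, red, green, blue); there is no depth.
- vision.calibration(name): a dict with "mtx" (3x3 intrinsics, pixels), "extrinsics" (4x4, takes a point from world to camera coordinates). Camera axes: x right, y up, looking along -z (the intrinsics and any distortion apply to the point x, -y, -z); pixel columns grow to the right and rows downward; lengths in m; the calibration is good to about 2 mm. A picture is of the moment at which its call begins. calibration takes no time and is no camera call.
A pose or a line that the arm cannot do raises robot.PlanningError and nothing moves.
- workorder.close_job(): hands the job in, once; it reports no verdict.
Trained networks look in the newest picture that a camera, given by its name, has taken for a name from the list of things; names that differ only in an ending like _2 or _b are one class to them, and where a whole thing is asked for, a point or a joint stands for the part that bears it (a point fixed in the world has none). Each returns a list of dicts, best first, with "p" (0 to 1); they miss things now and then, are a little off and sometimes report something else, mostly with a low value. They report only what shows in the picture. A call takes as long as a camera call.
- recognise(label, camera): "rect" ([centre column, centre row, width, height] in pixels, round what is visible of it).
Readings, each from a call of its own:
- robot.current_time_s(): time.
- robot.current_joint_positions(): joint angles.
- robot.current_dq(): joint speeds.
- robot.current_joint_torque(): joint torques, N m.
- robot.current_tool_pos(): TCP position.
- robot.current_eef_rot(): TCP orientation.
- robot.current_contact_force(): force on the tool from outside, world axes, zero at the start.
- robot.current_torque(): the same for the moment, N m.
- robot.current_finger_gap(): opening from 0.0 (shut) to 1.0 (fully open).
Only numpy, scipy, OpenCV 4.12 (cv2) and the standard library are available. Lean on these libraries where they do the work, as an engineer would, in place of code of your own. Each camera call takes 0.05 s, during which the arm holds its last target.

## Working session

There is one attempt and no reset: what is moved stays moved. The work goes in short steps, each a Python script; the robot and the scene stay as the last script left them, time stands still between calls to the robot, and variables do not carry over. Pictures are saved under pics/ and viewed, and the job is handed in when it is done.

```bash
mkdir -p pics; ls; python3 - <<'E'
from station import robot, fingers, vision, workorder, recognise
import cv2
for n in ("scene","top"):
    im=vision.grab_frame(n); cv2.imwrite(f"pics/{n}0.png",cv2.cvtColor(im,cv2.COLOR_RGB2BGR))
    c=vision.calibration(n); print(n,c)
    for l in ("press","lever","lever_ball","knob","next_tube","carriage","tip_box","buffer_bottle","sample_jar","tube_rack"):
        print(l,[(round(d['p'],2),[round(v,1) for v in d['rect']]) for d in recognise(l,n)][:3])
print(robot.current_time_s(), robot.current_eef_rot())
E
```

```text
pics
scene {'mtx': array([[394.76858063,   0.        , 321.01834482],
       [  0.        , 394.76858063, 204.02449313],
       [  0.        ,   0.        ,   1.        ]]), 'extrinsics': array([[-0.61776896,  0.78626663, -0.01209497,  0.31111711],
       [-0.64685651, -0.49936831,  0.57637483,  0.34191259],
       [ 0.44714446,  0.36389019,  0.81709593, -1.27136522],
       [ 0.        ,  0.        ,  0.        ,  1.        ]])}
press [(0.83, [349.3, 248.6, 161.8, 149.4])]
lever [(0.57, [398.6, 206.9, 71.3, 57.8]), (0.51, [328.6, 179.5, 14.1, 16.0])]
lever_ball [(0.4, [396.9, 204.3, 68.1, 58.3])]
knob [(0.65, [328.3, 179.9, 9.4, 15.8])]
next_tube [(0.73, [350.8, 221.8, 94.4, 101.4])]
carriage [(0.64, [351.0, 224.0, 90.4, 94.8])]
tip_box [(0.57, [472.4, 300.5, 73.1, 66.0])]
buffer_bottle [(0.67, [298.1, 159.6, 23.5, 42.5]), (0.56, [351.1, 248.7, 161.0, 149.4])]
sample_jar [(0.58, [304.4, 266.2, 27.1, 35.2])]
tube_rack [(0.91, [412.6, 222.3, 65.1, 69.8]), (0.19, [303.1, 267.0, 27.2, 38.0])]
top {'mtx': array([[503.11634704,   0.        , 326.42373585],
       [  0.        , 503.116347
[... 350 characters left out ...]
0.00000000e+00,  0.00000000e+00,  0.00000000e+00,
         1.00000000e+00]])}
press [(0.88, [294.2, 218.1, 142.9, 102.0])]
lever [(0.91, [254.8, 229.6, 23.8, 78.2])]
lever_ball [(0.58, [252.2, 229.8, 20.2, 78.3])]
knob [(0.53, [182.6, 237.3, 53.6, 42.1]), (0.42, [337.6, 244.5, 10.9, 10.6]), (0.32, [296.4, 234.6, 102.6, 46.9])]
next_tube [(0.93, [296.8, 233.1, 105.0, 46.2])]
carriage [(0.86, [299.6, 231.4, 102.3, 42.8])]
tip_box [(0.78, [183.4, 235.3, 52.1, 40.7])]
buffer_bottle [(0.61, [386.1, 263.8, 27.8, 31.6])]
sample_jar [(0.89, [307.0, 174.5, 26.7, 27.2])]
tube_rack [(0.81, [262.3, 273.2, 71.4, 41.3]), (0.24, [339.3, 245.8, 11.8, 8.9])]
1.1 [1.79998697e+02 1.83402999e-03 2.26808691e+01]
```

```bash
python3 - <<'E'
import cv2
a=cv2.imread("pics/scene0.png")[130:340,240:520]; cv2.imwrite("pics/scene0c.png",cv2.resize(a,None,fx=2.8,fy=2.8,interpolation=cv2.INTER_CUBIC))
a=cv2.imread("pics/top0.png")[140:310,150:410]; cv2.imwrite("pics/top0c.png",cv2.resize(a,None,fx=3,fy=3,interpolation=cv2.INTER_CUBIC))
E
```

```text
(no output)
```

View pics/scene0c.png

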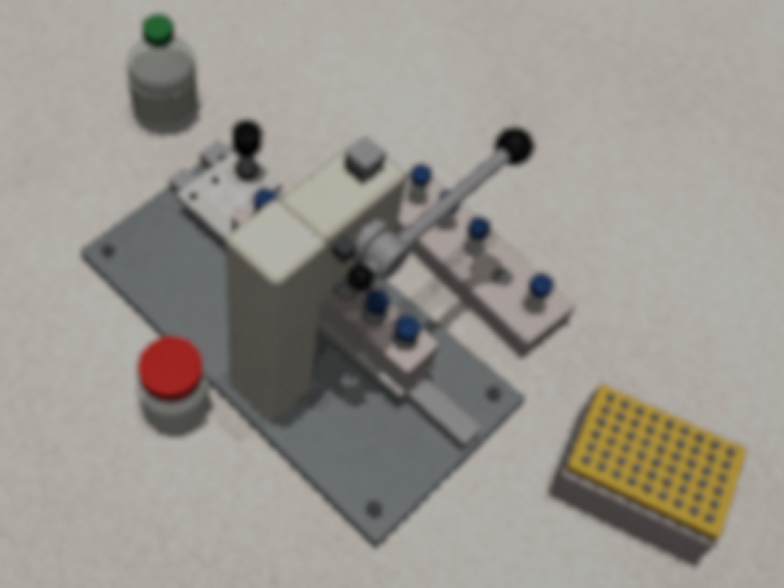

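View pics/top0c.png

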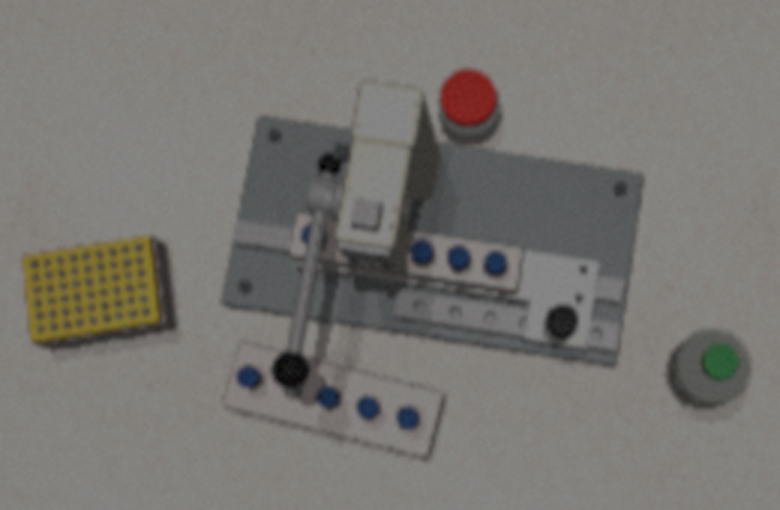

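```bash
cat > h.py <<'E'
from station import robot, fingers, vision, workorder, recognise
import numpy as np, cv2
from scipy.optimize import least_squares
from scipy.spatial.transform import Rotation as R
def proj(n,P):
    c=vision.calibration(n); E=c["extrinsics"]; p=E[:3,:3]@np.asarray(P,float)+E[:3,3]
    q=c["mtx"]@np.array([p[0],-p[1],-p[2]]); return q[:2]/q[2]
def T(x,p): # press->world
    c,s=np.cos(x[2]),np.sin(x[2]); return np.array([x[0]+c*p[0]-s*p[1],x[1]+s*p[0]+c*p[1],p[2]])
def ball(a): return np.array([.018-.14*np.cos(a),.044,.195+.14*np.sin(a)])
def snap(n,f,box=None,k=1):
    im=cv2.cvtColor(vision.grab_frame(n),cv2.COLOR_RGB2BGR)
    if box: im=im[box[1]:box[3],box[0]:box[2]]
    cv2.imwrite(f"pics/{f}.png",cv2.resize(im,None,fx=k,fy=k,interpolation=cv2.INTER_CUBIC))
E
python3 - <<'E'
from h import *
t=lambda u,v:np.array([u/3+150,v/3+140]); s=lambda u,v:np.array([u/2.8+240,v/2.8+130])
obs=[("top",[-.04,-.16,.103],t(562,321)),("scene",[-.04,-.16,.091],s(246,137)),
("top",[0,-.032,.107],t(422,251)),("top",[0,-.064,.107],t(459,257)),("top",[0,-.096,.107],t(495,263)),
("top","b",t(291,369)),("scene","b",s(514,146))]
def f(x): return np.concatenate([proj(n,T(x,ball(x[3]) if isinstance(p,str) else p))-o for n,p,o in obs])
r=least_squares(f,[.6,0,0,.2]); print(r.x,np.rad2deg(r.x[2])); print(f(r.x).reshape(-1,2).round(1))
x=r.x; np.save("x.npy",x)
print("ball",T(x,ball(x[3])),"top ball",T(x,ball(1.05)),"knob",T(x,[-.04,-.16,.091]),"hinge",T(x,[.018,.044,.195]))
c=[(0.237,0),]
for cx in(-.07,.11):
  for cy in (-.18,.18): print(cx,cy,(proj("top",T(x,[cx,cy,.012]))-[150,140])*3)
for n,uv in (("rack",(262,273)),("bottle",(386,264))): pass
E
```

```text
[ 0.56316516  0.16768241 -0.16882312 -0.0117447 ] -9.67285219342935
[[-0.4  0.2]
 [-0.2 -1.2]
 [-0.5 -0.2]
 [-0.5 -0.2]
 [-0.2 -0.2]
 [-0.5  0.2]
 [-1.1 -0.3]]
ball [0.45030211 0.23155397 0.19335578] top ball [0.51963263 0.2197369  0.31643925] knob [0.49685026 0.016678   0.091     ] hinge [0.58830224 0.20803247 0.195     ]
-0.07 -0.18 [575.51825033 368.82760769]
-0.07 0.18 [185.41216987 303.89465901]
0.11 -0.18 [606.08559436 176.28331846]
0.11 0.18 [225.73737435 114.7258562 ]
```

```bash
python3 - <<'E'
from h import *
x=np.load("x.npy"); yaw=np.rad2deg(x[2]); O=[180,0,yaw]
b=T(x,ball(x[3]))
for a in (x[3],.5,1.05): print(a, robot.inverse_kinematics(T(x,ball(a))-[0,0,.002],O) is not None)
robot.move_to([b[0],b[1],.33],O); print(robot.current_time_s())
fingers.gripper_to(.8)
robot.line_to([b[0],b[1],.245],velocity=.2)
print(robot.current_time_s(),robot.current_tool_pos(),b,robot.current_contact_force())
snap("scene","s1",(360,110,520,230),5); snap("top","t1",(180,180,360,310),4.4)
E
```

```text
-0.011744702657254469 True
0.5 True
1.05 True
3.85
4.7417 [0.45076363 0.23170309 0.24566798] [0.45030211 0.23155397 0.19335578] [0.3013766  0.61098334 0.13223637]
```

View pics/s1.png

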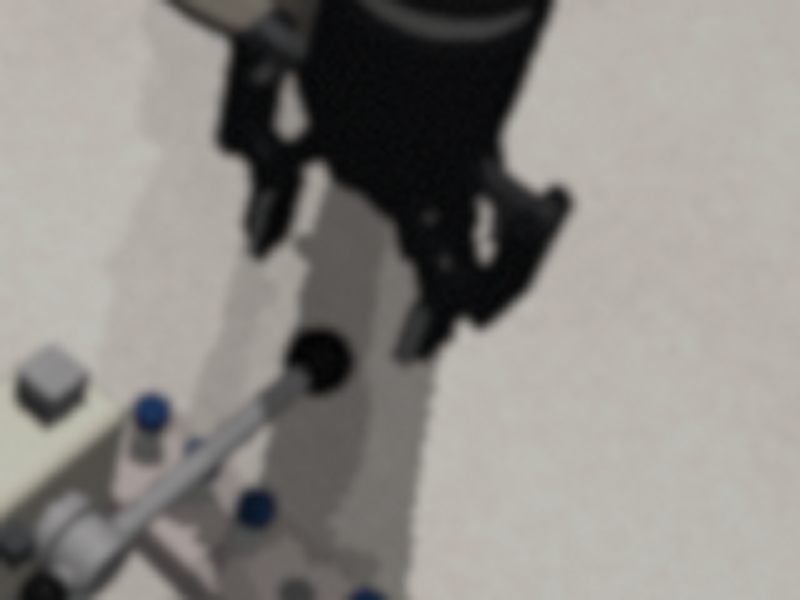

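View pics/t1.png

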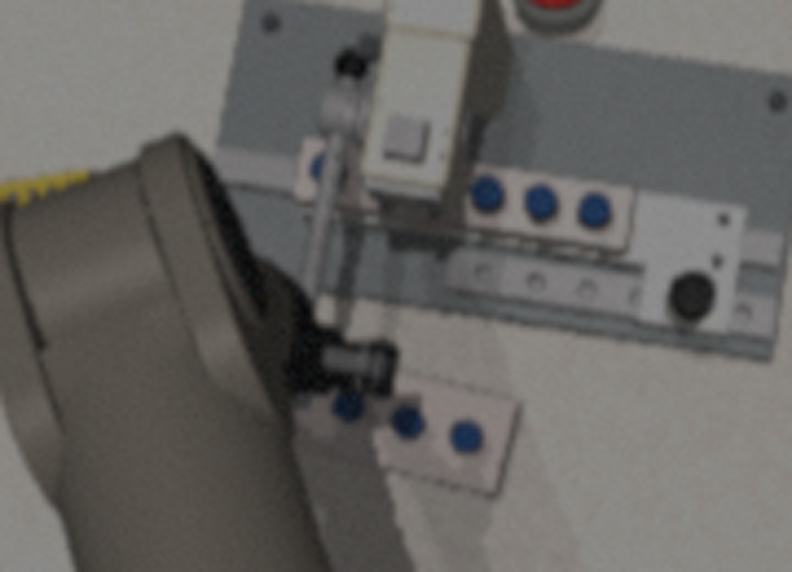

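The picture shows the fingers straddling the black ball (scene crop 320,360; fingertips at 262,250 and 415,355). Next I descend, grip and raise the lever.

```bash
python3 - <<'E'
from h import *
x=np.load("x.npy"); b=T(x,ball(x[3])); D=np.array([0,0,-.002])
print("hit",robot.line_to(b+D,velocity=.1,f_stop=8))
fingers.gripper_to(0,force=35)
p0=robot.current_tool_pos(); print(p0-b, robot.current_finger_gap(),robot.current_contact_force())
for a in np.append(np.arange(.1,1.04,.12),1.05):
    h=robot.line_to(T(x,ball(a))+D,velocity=.12,f_stop=30)
    print(round(a,2),h,(np.array(robot.current_tool_pos())-T(x,ball(a))).round(4),np.round(robot.current_contact_force(),1),round(robot.current_time_s(),1))
    if h: break
snap("scene","s2",(300,60,520,230),3.6)
E
```

```text
hit False
[ 0.00045936  0.0004094  -0.00131129] 0.32870743348972636 [-0.13735425  0.02236608  2.08972085]
0.1 False [ 0.0007  0.0004 -0.0015] [ 2.4  1.8 -0.4] 6.3
0.22 False [-0.0003  0.0005 -0.002 ] [0.5 1.1 1.7] 6.5
0.34 False [-0.0008  0.0006 -0.0022] [-1.9  2.   1.5] 6.8
0.46 False [-0.0011  0.0008 -0.002 ] [-3.9  2.8  2.8] 7.1
0.58 False [-0.0011  0.0008 -0.002 ] [-3.9  2.9  2.2] 7.4
0.7 False [-0.0005  0.0008 -0.002 ] [-2.5  3.5  1.1] 7.7
0.82 False [-0.0004  0.0009 -0.0021] [-1.9  4.7  0.1] 8.0
0.94 False [-0.0003  0.0009 -0.0023] [-2.8  4.4 -0.3] 8.3
1.05 False [-0.0001  0.001  -0.0026] [-1.4  4.9 -0.8] 8.6
```

View pics/s2.png

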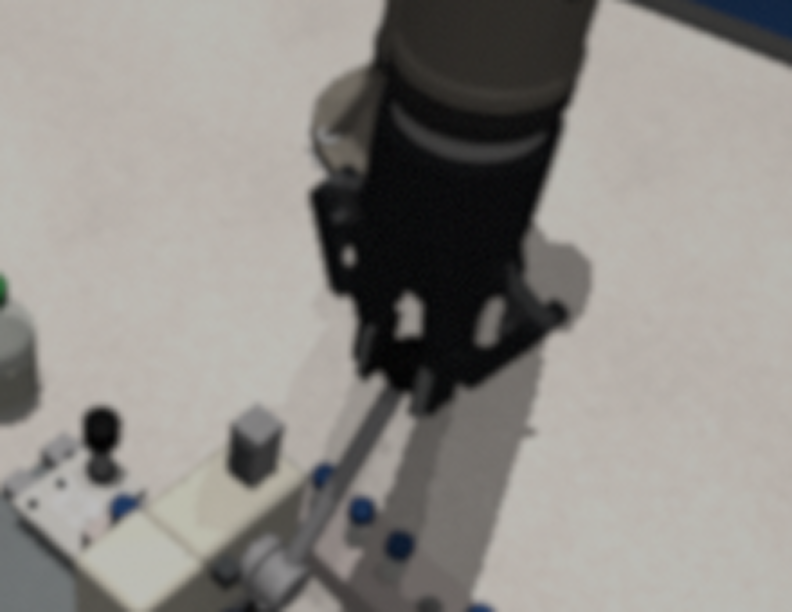

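The lever is raised, with the ball still in the fingers at crop (405,365) and the rack block lifted. I push on gently until I feel the stop.

```bash
python3 - <<'E'
from h import *
x=np.load("x.npy"); D=np.array([0,0,-.002])
h=robot.line_to(T(x,ball(1.13))+D,velocity=.04,f_stop=12)
p=np.array(robot.current_tool_pos()); print(h,p-T(x,ball(1.05)),np.round(robot.current_contact_force(),1))
def inv(p):
    c,s=np.cos(x[2]),np.sin(x[2]); d=p[:2]-x[:2]; return c*d[0]+s*d[1]
print("angle est",np.arctan2(p[2]+.002-.195,.018-inv(p)))
robot.pause(.3)
fingers.gripper_to(.7)
robot.line_to(robot.current_tool_pos()+np.array([0,0,.07]),velocity=.15)
print(robot.current_time_s())
snap("scene","s3",(300,80,520,250),3.6)
E
```

```text
False [ 0.00831501 -0.00033766  0.00152037] [-2.7  4.5 -3.9]
angle est 1.1140442344016306
10.3833
```

View pics/s3.png

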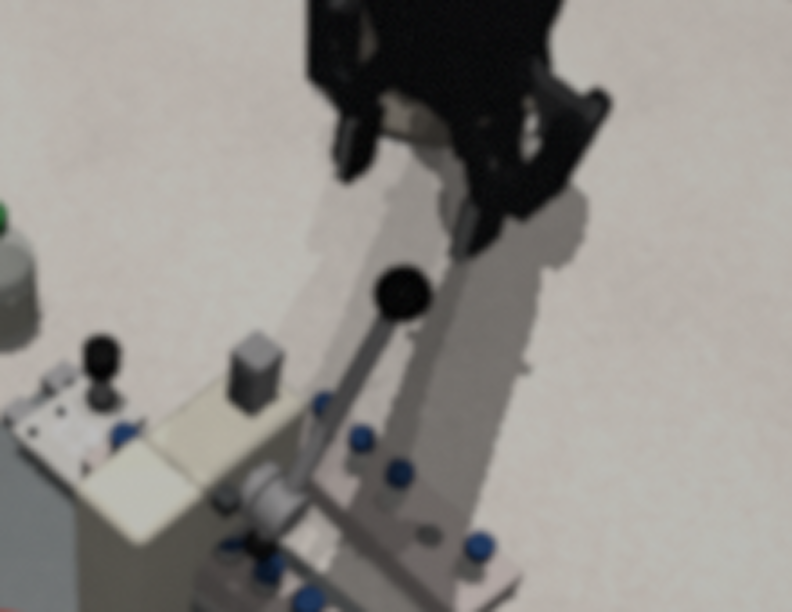

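```bash
python3 - <<'E'
from h import *
x=np.load("x.npy")
for a in (.9,.96,1,1.05,1.1): print(a,((proj("scene",T(x,ball(a)))-[300,80])*3.6).round(0))
E
```

```text
0.9 [417. 285.]
0.96 [410. 285.]
1 [405. 286.]
1.05 [398. 287.]
1.1 [391. 289.]
```

```bash
python3 - <<'E'
from h import *
x=np.load("x.npy")
r=least_squares(lambda q:proj("top",[q[0],q[1],.12])-np.array([720/3+150,361/3+140]),[.5,-.1]); print("bottle",r.x)
k=T(x,[-.04,-.16,.089]); p=robot.current_tool_pos()
robot.line_to([k[0],k[1],p[2]],velocity=.2)
fingers.gripper_to(.6)
robot.line_to([k[0],k[1],.145],velocity=.2)
print(robot.current_time_s(),k,np.array(robot.current_tool_pos())-k,np.round(robot.current_contact_force(),1),np.round(robot.current_joint_positions(),0))
snap("scene","s4",(260,80,480,250),3.6)
snap("top","t4",(280,170,440,300),5)
E
```

```text
bottle [ 0.46146625 -0.11518103]
13.2167 [0.49685026 0.016678   0.089     ] [ 9.22517455e-04 -5.99430912e-05  5.70418899e-02] [ 0.5 -0.4  0.8] [-33.  19.  37. 105. -13.  61. -91.]
```

View pics/s4.png

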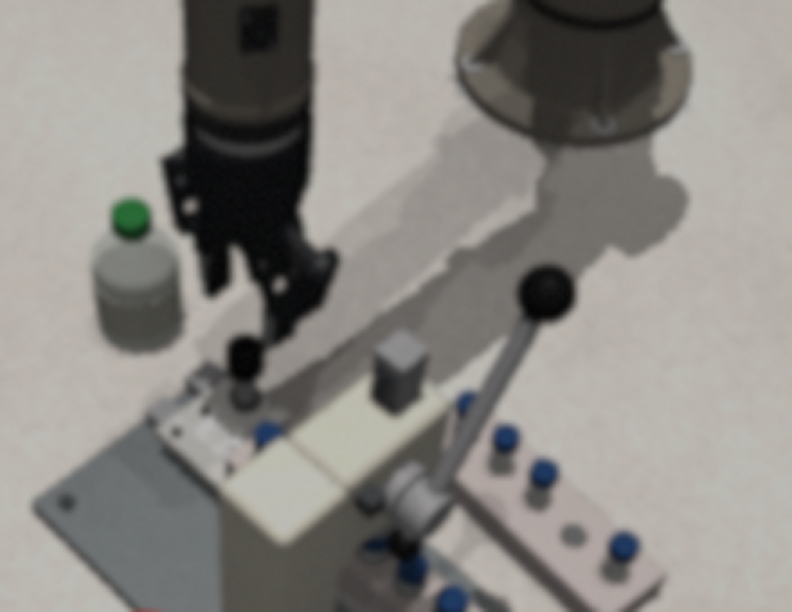

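View pics/t4.png

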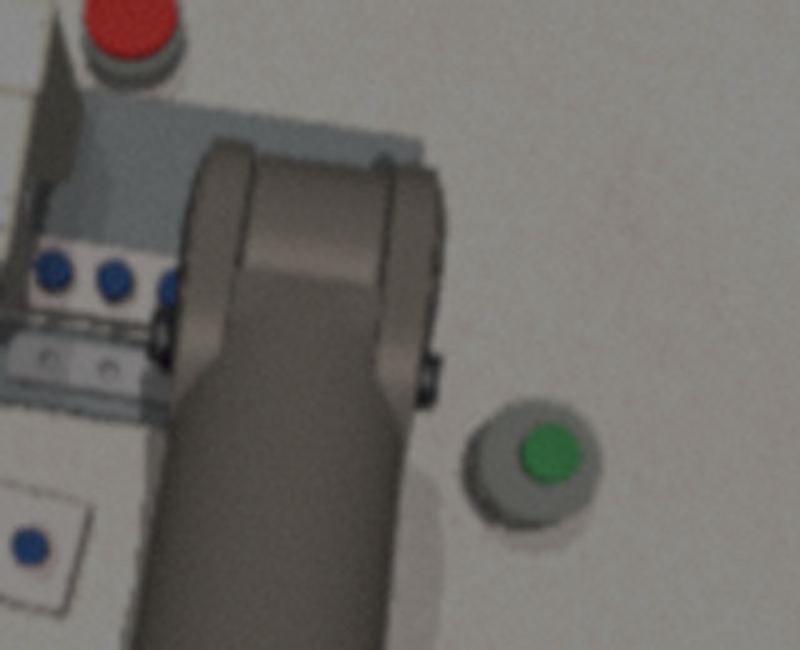

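The lever is still up, with its ball unmoved at (412,161), and the knob sits between the open fingers at crop (245,357). Descending to grip it.

```bash
python3 - <<'E'
from h import *
x=np.load("x.npy"); k=T(x,[-.04,-.16,.089])
h=robot.line_to(k,velocity=.1,f_stop=8); print("hit",h)
fingers.gripper_to(0,force=60)
p=np.array(robot.current_tool_pos()); print((p-k).round(4),robot.current_finger_gap(),np.round(robot.current_contact_force(),1))
robot.line_to(p+[0,0,.0115],velocity=.04,f_stop=30); robot.pause(.2)
q=np.array(robot.current_tool_pos()); print((q-p).round(4),np.round(robot.current_contact_force(),1),robot.current_finger_gap(),robot.current_time_s())
np.save("p.npy",p)
snap("scene","s5",(260,100,480,250),3.6)
E
```

```text
hit False
[0.0008 0.0003 0.001 ] 0.30859081249035886 [-0.6  0.8  5.9]
[-0.0001  0.0001  0.0112] [ 2.7  0.9 -6.7] 0.3103883302987486 15.0333
```

View pics/s5.png

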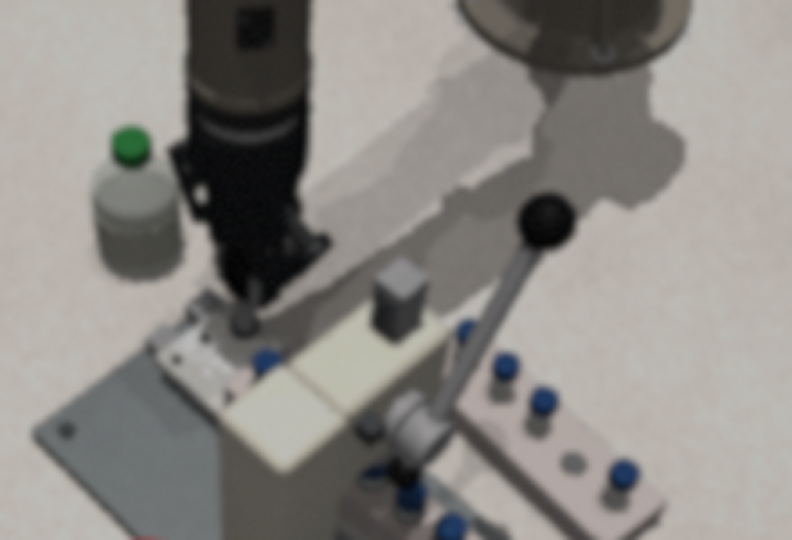

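The knob is lifted 11 mm, and the downward pull of 6.7 N matches the spring. Now the slide.

```bash
python3 - <<'E'
from h import *
x=np.load("x.npy"); p=np.load("p.npy"); d=np.array([-np.sin(x[2]),np.cos(x[2]),0])
for s in (.012,.024,.0305):
    h=robot.line_to(p+[0,0,.0118]+s*d,velocity=.04,f_stop=20)
    q=np.array(robot.current_tool_pos())-p; print(s,h,(q@d).round(4),q.round(4),np.round(robot.current_contact_force(),1),robot.current_finger_gap())
    if h: break
print(robot.current_time_s())
snap("scene","s6",(260,100,480,250),3.6)
snap("top","t6",(220,170,380,300),5)
E
```

```text
0.012 False 0.0128 [0.0019 0.0127 0.0117] [ 2.3 -0.9 -6.8] 0.30823150935707516
0.024 False 0.0253 [0.0039 0.025  0.0117] [ 1.6  1.2 -7.4] 0.3055546967467112
0.0305 False 0.0312 [0.0049 0.0308 0.0117] [-0.4  0.2 -7.7] 0.31136695103327205
16.3
```

View pics/s6.png

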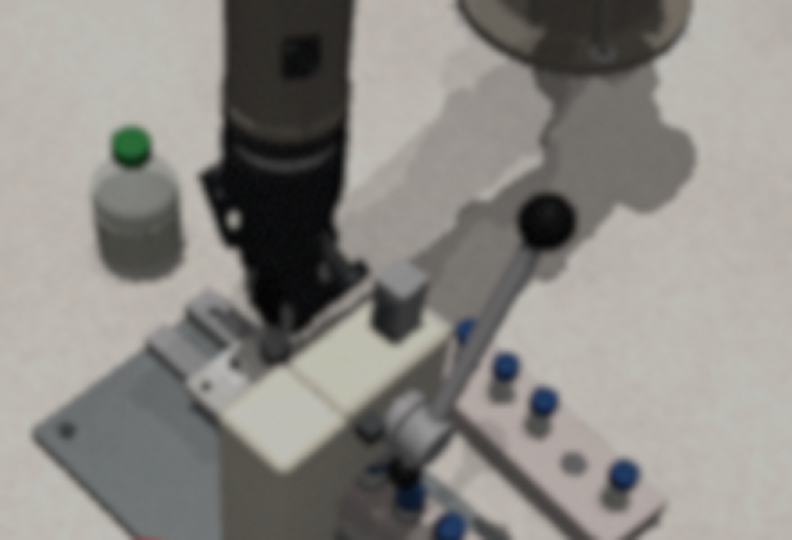

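The carriage has followed, with the knob at crop (275,345), and the lever is unchanged. Now I go to the hole position and lower.

```bash
python3 - <<'E'
from h import *
x=np.load("x.npy"); p=np.load("p.npy"); d=np.array([-np.sin(x[2]),np.cos(x[2]),0])
def st(t):
    q=np.array(robot.current_tool_pos())-p; print(t,"along",(q@d).round(4),q[2].round(4),np.round(robot.current_contact_force(),1))
robot.line_to(p+[0,0,.0118]+.0319*d,velocity=.02); robot.pause(.3); st("pos")
for z in (.0085,.006,.004,.002,0):
    h=robot.line_to(p+[0,0,z]+.032*d,velocity=.02,f_stop=10); st((z,h))
    if h: break
print(robot.current_finger_gap(),robot.current_time_s())
E
```

```text
pos along 0.0316 0.0117 [-0.3 -1.1 -8.1]
(0.0085, False) along 0.0317 0.0083 [-1.5 -1.5 -7.5]
(0.006, False) along 0.032 0.0058 [-2.3 -1.8 -6.8]
(0.004, False) along 0.0321 0.0039 [-2.8 -2.  -5.8]
(0.002, False) along 0.0321 0.0019 [-2.7 -0.3 -4.8]
(0, False) along 0.0321 0.0002 [-3.7 -1.3 -2.5]
0.3087575028624539 18.2917
```

```bash
python3 - <<'E'
from h import *
x=np.load("x.npy"); p=np.load("p.npy"); d=np.array([-np.sin(x[2]),np.cos(x[2]),0])
def st(t):
    q=np.array(robot.current_tool_pos())-p; print(t,"along",(q@d).round(4),q[2].round(4),np.round(robot.current_contact_force(),1), "Fy'",(np.array(robot.current_contact_force())@d).round(1))
robot.line_to(p+[0,0,-.0008]+.032*d,velocity=.02,f_stop=8); robot.pause(.2); st("down")
for s in (.0345,.0295,.032):
    h=robot.line_to(p+[0,0,-.0008]+s*d,velocity=.02,f_stop=10); robot.pause(.1); st((s,h))
print(robot.current_finger_gap(),robot.current_time_s())
snap("scene","s7",(260,100,480,250),3.6)
E
```

```text
down along 0.0321 0.0001 [-5.  -1.   2.9] Fy' -1.9
(0.0345, False) along 0.0339 0.0001 [-6.1 -1.6  2.9] Fy' -2.6
(0.0295, False) along 0.0318 0.0001 [-4.8  1.4  2.3] Fy' 0.6
(0.032, False) along 0.0331 0.0001 [-5.3  0.2  2.2] Fy' -0.7
0.3123379412606698 19.9917
```

View pics/s7.png

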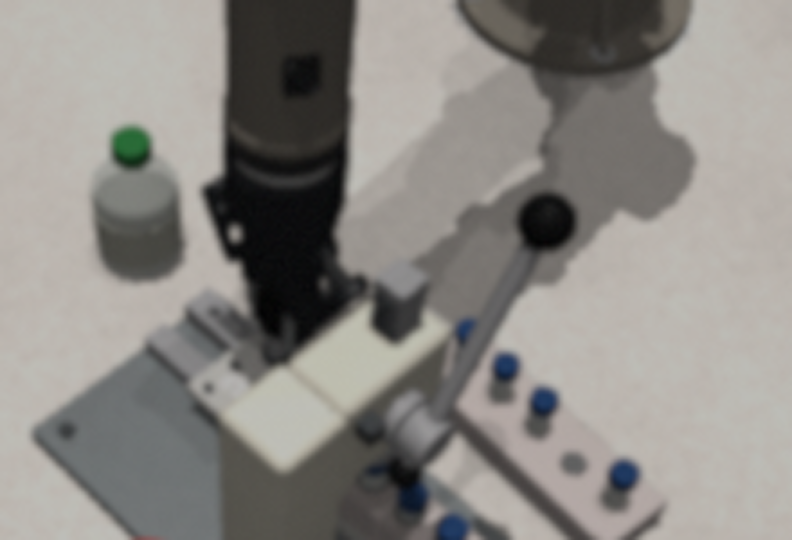

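The hand bottoms out at the pin-home height with the force reversing (+2.9 N). The sideways nudge is blocked on the back side at about 31.8 mm, so the pin is in the hole. Handing in while holding.

```bash
python3 - <<'E'
from h import *
p=np.load("p.npy");x=np.load("x.npy"); d=np.array([-np.sin(x[2]),np.cos(x[2]),0])
robot.pause(.3); q=np.array(robot.current_tool_pos())-p
print((q@d).round(4),q[2].round(4),robot.current_finger_gap(),np.round(robot.current_contact_force(),1),robot.current_time_s())
workorder.close_job()
E
```

```text
0.0331 0.0001 0.3090913212875682 [-5.6  1.   2.9] 20.3417
the job is handed in; nothing more can be done
```

The lever is up at its stop, the carriage is one hole along with the pin home, and I handed the job in at about 20.3 s with the fingers still holding the knob. `close_job()` gave no verdict.

**What I did:**
- I gripped the lever ball and raised it along its arc to the stop, then let go.
- I gripped the knob at 60 N, lifted it about 11.7 mm, slid it about 32 mm along the press's +y and lowered it.

**Last checks:**
- **Pin:** the hand came down to within 0.1 mm of the starting pin-home height. The downward spring pull eased off and then reversed to +2.9 N, so the pin is home and did not land on the strip.
- **Carriage:** the hand reads 33.1 mm along from the start, inside the 29–35 mm window. The pin has about 0.75 mm of play either way.
- **Lever:** the ball was at the same pixel (412,161) in every view since release, which fits about 1.0 to 1.05 rad.
- **Knob:** the finger opening is 0.309, the same as when I first gripped it.
- **Bystanders:** I saw no contact. The bottle and tube rack look unmoved in the last picture, but I did not measure any of them again.

**Less certain:**
- **Lever stop:** my extra push on the lever never tripped the 12 N force limit. The tool position then implied 1.11 rad, past the stop, so the ball probably slipped slightly in the fingers. I took the lever angle from the pictures instead.
- **Sideways nudge:** the test in the hole moved the hand over 31.8–33.9 mm at low force, a little more than the pin's play alone. So it supports the pin being in the hole less strongly than the height and force do.

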